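# Turn the large cup-filler disc until its notch faces the chute

## Robot

A 6-joint arm with a two-finger parallel gripper is mounted at the origin on the work surface. World frame = base frame: x ahead of the robot, y to its left, z up, the work surface at z = 0. Lengths are in m, angles in rad, forces in N, time in s.
With the tool pointing down it reaches from about 0.35 to 0.85 m from the base axis. Payload 8.1 kg.
Tool frame: the origin (TCP) lies at the very end of the fingers, on their centre line; the grasp point (between the pads) lies 19 mm behind it; z points along the fingers, y is the line along which they close (so a half turn about z gives the same grasp; the last joint's range is limited). The gripper opens to 93 mm and grips with 3 to 60 N. Pads are 15 mm wide; open, the fingers measure 128 mm over their backs; the gripper's body (75 mm by 188 mm) begins 65 mm behind the grasp point.
Start: joints at [-1.354, 0.13, 1.488, -0, 1.523, -0.085], TCP at [0.178, -0.573, 0.219] pointing down, gripper open.
Joint ranges: [-2.96, 2.96], [-0.89, 2.26], [0.02, 2.5], [-1.34, 4.48], [0, 2.73], [-2.66, 2.66]. Speed limits (rad/s): [2.39, 2.39, 2.79, 3.14, 3.14, 3.14].

## Interface

Orientations are given as a rotation vector (axis times angle).
In Python, from plant import monitor, eyes, ticket gives the robot as it stands.
- The arm moves only by the tool arm_command, never from a script. Its argument "deltas" is a list that holds one entry, the list of rows, each a list of 6 numbers: the shift along the world's x, y, z in cm, then the turn, a rotation vector about the world's x, y, z in degrees. In form: [[[tx, ty, tz, rx, ry, rz], ...]]. A call has 1 to 12 rows; each row shifts and turns the commanded pose from where the row before left it; what a row does not reach is not made up. A row lasts 1/12 s, in which the tool goes at most 41.7 mm and 7.16 degrees, less where a joint would pass 70% of its speed; a pose out of reach is approached as far as the arm can. A call is refused whole if a number of a shift passes 4.17 or a number of a turn 7.16, either way. A call with a gripper value outside its range is refused whole. "gripper" is the opening, from -1 (shut) to 1 (fully open), set as the call begins (left out, the last holds). The fingers move at their own pace and stop on an object; "squeeze" is the grip in N (left out, the last holds). Time passes only in rows, so rows that do not move let the fingers close. It gives the time, the measured TCP pose, the force, the opening and the grip force at its end, in the units of the state.
- monitor.read_state(): the state, without advancing time (a new reading comes with each control period).
- eyes.read_camera(name): name is "scene" or "top"; returns the picture (384x512x3 uint8, blue, green, red); there is no depth.
- eyes.camera_model(name): a dict with "fx", "fy", "cx", "cy" (pixels), "rvec" (rotation vector, rad) and "tvec" (3), from world to camera coordinates, as OpenCV has them. Camera axes: x right, y down, z forward; pixel columns grow to the right and rows downward; lengths in m; the calibration is good to about 2 mm. A picture is of the moment at which its call begins. camera_model takes no time and is no camera call.
- ticket.close_job(): hands the job in; it is judged then, once.
The state is a dict: "t": time; "q": joint angles; "dq": joint speeds; "joint_torque": joint torques, N m; "tool_pos": TCP position; "orientation": TCP orientation; "force": force on the tool from outside, world axes, zero at the start; "wrist_torque": the same for the moment, N m; "opening": finger opening in m; "gripper_force": force on a finger pad.
Only numpy, scipy, OpenCV 4.12 (cv2) and the standard library are available. Lean on these libraries where they do the work, as an engineer would, in place of code of your own. Each camera call takes 0.05 s, during which the arm holds its last target. There are 200 camera calls.

## Task

Two rotary cup fillers stand on the steel table, a large one and a small one. Turn the white disc of the large filler (the upright studs near its rim are there to be pushed) until the open notch in its rim faces its steel outlet chute squarely, so that cups can slide out, then let go of it. Leave the small filler's disc as it is.

Things in the scene. Friction and masses are not known exactly. Their poses are not given: they have to be found in the camera images.
- big_disc: white disc of the LARGE filler, 210 mm across, 10 mm thick, level, on a fixed upright pin; turns both ways without stops with light friction (about 2 N at a stud) and stays where left. Origin: centre of its underside, 56 mm above the table. z up, x to the middle of its notch. Six steel studs 12 mm thick, 36 mm tall above its top, 88 mm from the centre, at 30, 90, 150, 210, 270, 330 degrees from x
- big_disc_notch (a point): middle of the large disc's notch, 100 mm from the disc's centre, level with its top face; turns with the disc. The notch is the one opening in the rim, about 54 mm wide at the rim, narrowing inwards, and 36 mm deep, midway between two studs; the five pale grey cup seats are only flat marks. The hub cap is 5 mm high
- big_mark (a point): fixed point where the notch has to come: 100 mm from the large disc's centre, level with its top face, towards the middle of the large filler's outlet chute (steel, 50 mm wide, sloping down and outwards from the rim to about 72 mm beyond it, all lower than the disc's top face). The filler's grey housing is fixed to the table
- small_disc_notch (a point): notch of the SMALL filler's disc, 67 mm from that disc's centre, level with its top face. The same machine with a disc of 140 mm diameter at the same height, its studs 59 mm from its centre and as tall; this disc is not to be turned

How it is judged:
By the outcome, as a careful person would: the job done as asked, in the order asked, and still so for the second after the job is handed in, with the robot touching nothing.
It also fails if it takes over 38 s, if anything falls off the work surface, if the arm or the gripper's body presses on something with over 40 N, if the wrist force passes 120 N, or if a joint passes its speed limit or range.

## Working session

There is one attempt and no reset: what is moved stays moved. The work goes in short steps, Python scripts to look and compute and a tool call to move; the robot and the scene stay as the last step left them, time stands still between calls to the robot, and variables do not carry over. Pictures are saved under pics/ and viewed, at most 10 in all, crops included, and the job is handed in when it is done.

Besides the shell and the picture viewer there is one more tool, called after "Request:" by a JSON object that holds its "method" and its "body", one argument or row to a line. arm_command: Moves the arm, as the interface text tells. Its arguments: {"type":"object","properties":{"deltas":{"type":"array"},"gripper":{"type":"number"},"squeeze":{"type":"number"}},"required":["deltas"]}

```bash
mkdir -p pics; python3 - <<'E'
from plant import monitor, eyes
import cv2
for n in("top","scene"):
    cv2.imwrite(f"pics/{n}0.png",eyes.read_camera(n)); print(n,eyes.camera_model(n))
print(monitor.read_state())
E
```

```text
top {'fx': 395.33834252725194, 'fy': 395.33834252725194, 'cx': 259.11455418429483, 'cy': 188.79561850957109, 'rvec': array([ 2.20869095, -1.99330093,  0.22264359]), 'tvec': array([-0.05066715,  0.60822287,  0.73349508])}
scene {'fx': 346.5323412168544, 'fy': 346.5323412168544, 'cx': 258.67840427437085, 'cy': 193.7041545300366, 'rvec': array([ 1.41865995,  2.01195652, -0.92395903]), 'tvec': array([ 0.19369719, -0.28320302,  1.1517825 ])}
{'t': 0.1, 'q': array([-1.35441945e+00,  1.31101818e-01,  1.48919275e+00, -4.92349428e-06,
        1.52298876e+00, -8.54047248e-02]), 'dq': array([ 0.00035446, -0.001415  , -0.00180798,  0.0004736 , -0.00128056,
        0.00112409]), 'joint_torque': array([ 2.08817197e-03, -5.61342716e+01, -4.93094230e+01,  7.71248317e-02,
        2.91444798e-02, -3.32510501e-05]), 'tool_pos': array([ 0.17823735, -0.57236781,  0.2176704 ]), 'orientation': array([-3.10422890e+00, -4.71987483e-01,  1.81397496e-04]), 'force': array([ 0.47284965,  0.26403314, -0.64289019]), 'wrist_torque': array([ 0.01564541,  0.00682327, -0.00988747]), 'gripper_force': 0.0, 'opening': 0.09281234648002996}
```

View pics/top0.png

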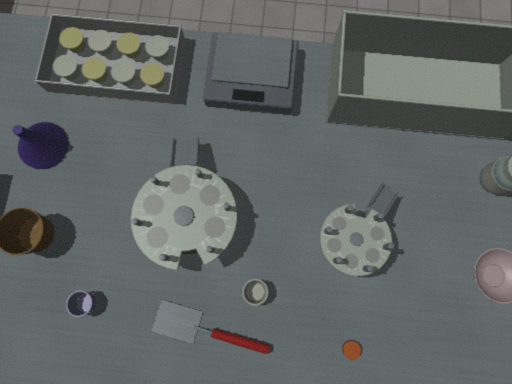

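View pics/scene0.png

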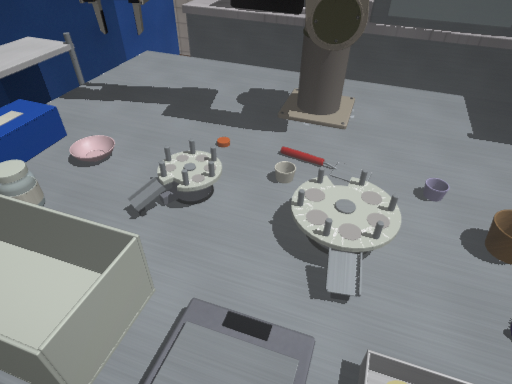

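The top view shows the large disc at about (184,216), with its notch near (192,258) and its chute near (186,152). The small filler is at (356,240). The notch has to turn roughly half a turn.

```bash
cat > h.py <<'E'
import numpy as np, cv2
from plant import eyes
def ray(n,uv,z):
    m=eyes.camera_model(n);K=np.array([[m['fx'],0,m['cx']],[0,m['fy'],m['cy']],[0,0,1]])
    R=cv2.Rodrigues(m['rvec'])[0];uv=np.atleast_2d(np.array(uv,float))
    c=-R.T@m['tvec'];d=np.c_[uv,np.ones(len(uv))]@np.linalg.inv(K).T@R
    return c+d*((z-c[2])/d[:,2])[:,None]
def proj(n,P):
    m=eyes.camera_model(n);K=np.array([[m['fx'],0,m['cx']],[0,m['fy'],m['cy']],[0,0,1]])
    return cv2.projectPoints(np.array(P,float).reshape(-1,3),m['rvec'],m['tvec'],K,None)[0][:,0]
E
python3 - <<'E'
from h import *
im=cv2.imread('pics/top0.png')
print(im[240,184],im[150,186],im[120,220],im[216,184],im[205,155], im[258,192])
g=im.min(2)
for th in(110,130,150):
    m=(g>th).astype(np.uint8);m[:,:120]=0;m[:,250:]=0;m[:160]=0;m[275:]=0
    cs=cv2.findContours(m,0,1)[0];c=max(cs,key=cv2.contourArea);h=cv2.convexHull(c)[:,0]
    P=ray('top',h,.066)[:,:2]
    A=np.c_[2*P,np.ones(len(P))];s=np.linalg.lstsq(A,(P**2).sum(1),rcond=None)[0]
    print(th,s[:2],np.sqrt(s[2]+s[0]**2+s[1]**2),cv2.contourArea(c))
cv2.imwrite('pics/crop.png',cv2.resize(im[125:280,110:260],None,fx=3.8,fy=3.8,interpolation=2))
E
```

```text
[152 161 153] [107 103  97] [107 106 100] [121 121 113] [136 139 139] [65 63 62]
110 [0.5403942  0.15688013] 0.10557454462977056 7802.0
130 [0.54045473 0.15691637] 0.10432691648169551 7361.0
150 [0.52752113 0.17405634] 0.08649305320258743 2381.0
```

View pics/crop.png

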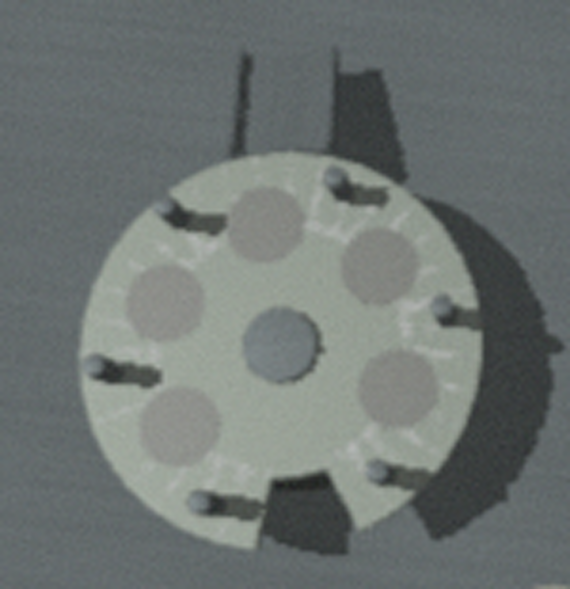

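The crop shows the notch at the bottom (rim corners near crop (258,548) and (354,530)), the chute at the top (edges x≈242 and 333), and six stud tops. Next I'll compute the angles.

```bash
python3 - <<'E'
from h import *
C=np.array([.5404,.1569]);o=lambda p:np.array(p,float)/3.8+[110-.37,125-.37]
ang=lambda P:np.degrees(np.arctan2(P[:,1]-C[1],P[:,0]-C[0])).round(1)
rad=lambda P:np.hypot(*(P[:,:2]-C).T).round(4)
P=ray('top',o([(168,205),(337,177),(443,305),(378,467),(200,498),(98,362)]),.102)
print('studs',ang(P),rad(P),'phase',(ang(P)%60))
print('hub',ray('top',o([(281,344)]),.071))
P=ray('top',o([(258,548),(354,530),(270,485),(327,470)]),.066);print('notch',ang(P),rad(P))
for z in(.02,.035,.05):
    L=ray('top',o([(246,55),(240,155)]),z);R=ray('top',o([(335,50),(331,150)]),z);M=(L+R)/2
    print(z,'mid',ang(M),rad(M),'w',np.linalg.norm(L-R,axis=1).round(4),'dir',np.degrees(np.arctan2(*(M[0]-M[1])[1::-1])).round(1))
print('cam',-cv2.Rodrigues(eyes.camera_model('top')['rvec'])[0].T@eyes.camera_model('top')['tvec'])
im=cv2.imread('pics/scene0.png');cv2.imwrite('pics/crop2.png',cv2.resize(im[165:305,275:415],None,fx=4.2,fy=4.2,interpolation=2))
E
```

```text
studs [  44.2  -16.   -74.4 -132.8  166.2  105.2] [0.0854 0.0882 0.0896 0.0875 0.0857 0.0843] phase [44.2 44.  45.6 47.2 46.2 45.2]
hub [[0.54064698 0.15510635 0.071     ]]
notch [-177.7 -150.3 -175.6 -151.3] [0.1043 0.104  0.0724 0.0702]
0.02 mid [ 8.8 10.6] [0.1787 0.1186] w [0.0515 0.0519] dir 5.4
0.035 mid [8.  9.3] [0.1732 0.1142] w [0.0506 0.051 ] dir 5.4
0.05 mid [7.1 7.9] [0.1677 0.1097] w [0.0497 0.05  ] dir 5.4
cam [ 0.43821837 -0.00218879  0.8476303 ]
```

View pics/crop2.png

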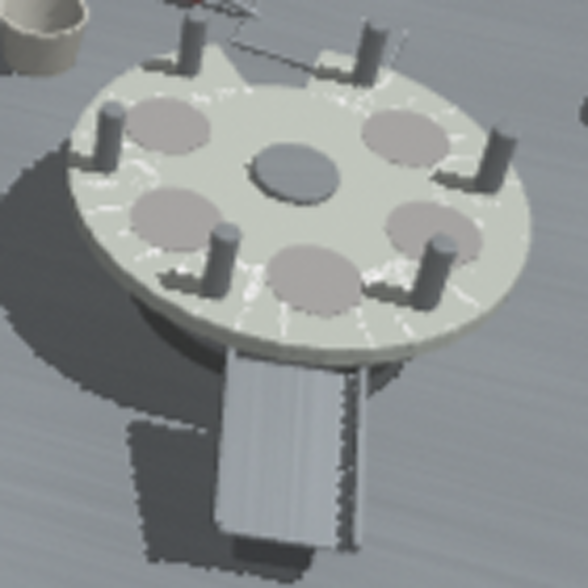

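Two-view check of the chute ends, disc centre from studs as well.

```bash
python3 - <<'E'
from h import *
o=lambda p:np.array(p,float)/3.8+[110-.37,125-.37]
s=lambda p:np.array(p,float)/4.2+[275-.38,165-.38]
def tri(a,b):
    f=lambda n:cv2.Rodrigues(eyes.camera_model(n)['rvec'])[0].T@-eyes.camera_model(n)['tvec']
    A=[];r=[]
    for n,u in(('top',o(a)),('scene',s(b))):
        c=f(n);d=ray(n,u,0)[0]-c;d/=np.linalg.norm(d);M=np.eye(3)-np.outer(d,d);A.append(M);r.append(M@c)
    return np.linalg.lstsq(np.vstack(A),np.hstack(r),rcond=None)[0]
pl=tri((242,53),(358,550));mi=tri((337,48),(216,523));print(pl,mi,np.linalg.norm(pl-mi))
hub=tri((281,344),(295,170));print('hub',hub)
S=[tri(a,b) for a,b in zip([(168,205),(337,177),(443,305),(378,467),(200,498),(98,362)],[(440,243),(225,233),(112,110),(192,18),(374,28),(502,132)])]
S=np.array(S);print(S.round(4),S.mean(0))
T=ray('top',o([(168,205),(337,177),(443,305),(378,467),(200,498),(98,362)]),.102);print('studs top mean',T.mean(0))
P=ray('scene',s([(440,243),(225,233),(112,110),(192,18),(374,28),(502,132)]),.102);c=P.mean(0);print('scene c',c,np.degrees(np.arctan2(*(P-c).T[1::-1])).round(1),np.hypot(*(P-c)[:,:2].T))
for c in(hub,S.mean(0)):
    m=(pl+mi)/2-c;print('chute ang',np.degrees(np.arctan2(m[1],m[0])))
e=pl-mi;print('perp to width',np.degrees(np.arctan2(e[1],e[0]))-90)
# scene only
for z in(.02,.03,.04):
    L=ray('scene',s([(216,523),(230,352)]),z);R=ray('scene',s([(358,550),(366,364)]),z);print(z,((L+R)/2).round(4).tolist(),np.linalg.norm(L-R,axis=1))
E
```

```text
[0.70950297 0.21126107 0.03241739] [0.71733748 0.15723019 0.03422674] 0.05462589641210658
hub [0.54051722 0.15656287 0.07071321]
[[0.6017 0.2186 0.1011]
 [0.6254 0.1346 0.1002]
 [0.5644 0.0722 0.1009]
 [0.4809 0.0932 0.1011]
 [0.4571 0.1784 0.1006]
 [0.5183 0.2402 0.1008]] [0.54131357 0.15617901 0.10077874]
studs top mean [0.54127138 0.15465423 0.102     ]
scene c [0.54240515 0.15740253 0.102     ] [  46.5  -14.   -74.7 -133.4  165.6  105.4] [0.08663685 0.08697613 0.08666657 0.08764761 0.08623488 0.08708045]
chute ang 9.096183508935892
chute ang 9.262086376044172
perp to width 8.250415551855497
0.02 [[0.7029, 0.1872, 0.02], [0.6071, 0.1779, 0.02]] [0.05595476 0.0604084 ]
0.03 [[0.7104, 0.1865, 0.03], [0.6165, 0.1775, 0.03]] [0.05482796 0.05919191]
0.04 [[0.7178, 0.1859, 0.04], [0.6259, 0.177, 0.04]] [0.05370115 0.05797542]
```

Request:
{"method": "arm_command", "body": {
  "deltas": [
    [[1.6,2.5,0,0,0,-1.2],[1.6,2.5,0,0,0,-1.2],[1.6,2.5,0,0,0,-1.2],[1.6,2.5,0,0,0,-1.2],[1.6,2.5,0,0,0,-1.2],[1.6,2.5,0,0,0,-1.2],[1.6,2.5,0,0,0,-1.2],[1.6,2.5,0,0,0,-1.2],[1.6,2.5,0,0,0,-1.2],[1.6,2.5,0,0,0,-1.2],[1.6,2.5,0,0,0,-1.2],[1.6,2.5,0,0,0,-1.2]]
  ],
  "gripper": 0,
  "squeeze": 20
}}

```text
t: 1.1
tool_pos: [0.3707, -0.2714, 0.2183]
orientation: [-3.14, -0.077, 0.001]
force: [1.1, -0.7, -0.7]
opening: 0.0465
gripper_force: 0.0
```

Request:
{"method": "arm_command", "body": {
  "deltas": [
    [[1.6,2.5,0,0,0,-1.2],[1.6,2.5,0,0,0,-1.2],[1.6,2.5,0,0,0,-1.2],[1.6,2.5,0,0,0,-1.2],[1.6,2.5,0,0,0,-1.2],[1.6,2.5,0,0,0,-1.2],[1.6,2.5,0,0,0,-1.2],[1.6,2.5,0,0,0,-1.2],[1.6,2.5,0,0,0,-1.2],[1.6,2.5,0,0,0,-1.2],[1.6,2.5,0,0,0,-1.2],[1.6,2.5,0,0,0,-1.2]]
  ]
}}

```text
t: 2.1
tool_pos: [0.5627, 0.0286, 0.2181]
orientation: [3.126, -0.316, -0.001]
force: [0.5, -0.8, 0.2]
opening: 0.0464
gripper_force: 0.0
```

Request:
{"method": "arm_command", "body": {
  "deltas": [
    [[1.27,2.12,0,0,0,-0.6],[1.27,2.12,0,0,0,-0.6],[1.27,2.12,0,0,0,-0.6],[1.27,2.12,0,0,0,-0.6],[1.27,2.12,0,0,0,-0.6],[0,0,-2,0,0,0],[0,0,-2,0,0,0],[0,0,-2,0,0,0],[0,0,-2,0,0,0],[0,0,-1,0,0,0],[0,0,0,0,0,0]]
  ]
}}

```text
t: 3.02
tool_pos: [0.6234, 0.1328, 0.1247]
orientation: [3.115, -0.396, -0.01]
force: [-0.9, 0.5, 0.1]
opening: 0.0466
gripper_force: 0.0
```

```bash
python3 - <<'E'
from h import *
im=eyes.read_camera('scene');cv2.imwrite('pics/s1.png',cv2.resize(im[100:300,250:450],None,fx=3,fy=3,interpolation=2))
E
```

```text
(no output)
```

View pics/s1.png

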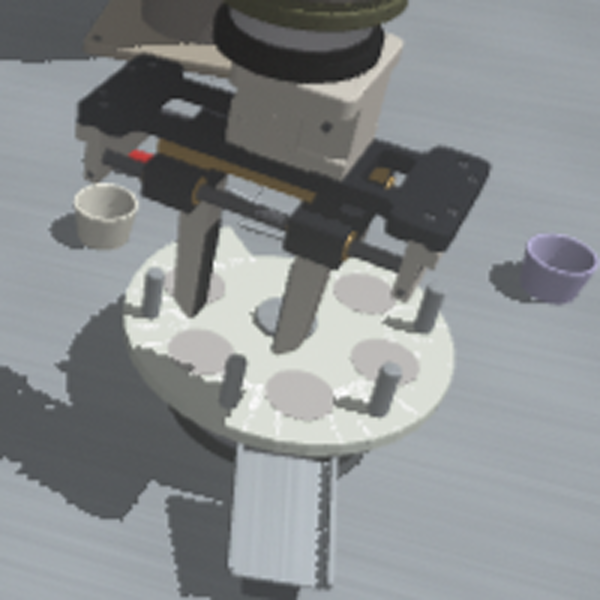

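The crop shows the open fingers straddling the target stud (235,380), with the tips at (190,315) and (285,350) still above it. I'll go down and grip.

Request:
{"method": "arm_command", "body": {
  "deltas": [
    [[0.2,0.1,-1,0,0,0],[0,0,-1,0,0,0],[0,0,-1,0,0,0],[0,0,-1,0,0,0],[0,0,-1,0,0,0],[0,0,0,0,0,0]]
  ]
}}

```text
t: 3.57
tool_pos: [0.6259, 0.1339, 0.0752]
orientation: [3.115, -0.397, -0.007]
force: [0.4, 0.5, -1.2]
opening: 0.0468
gripper_force: 0.0
```

Request:
{"method": "arm_command", "body": {
  "deltas": [
    [[0,0,0,0,0,0],[0,0,0,0,0,0],[0,0,0,0,0,0],[0,0,0,0,0,0],[0,0,0,0,0,0],[0,0,0,0,0,0],[0,0,0,0,0,0],[0,0,0,0,0,0]]
  ],
  "gripper": -1
}}

```text
t: 4.23
tool_pos: [0.6283, 0.1343, 0.0792]
orientation: [-3.116, 0.396, -0.002]
force: [0.4, 1.8, 2.0]
opening: 0.0115
gripper_force: 20.0
```

```bash
python3 - <<'E'
import numpy as np
s=np.r_[1.2,2.4,np.full(44,3.6),2.4,2.4,2.4,1.8,1.2,1.2];print(s.sum(),len(s))
a=np.radians(-14.6+np.r_[0,np.cumsum(s)]);p=np.round(8.8*np.c_[np.cos(a),np.sin(a)],2);d=np.diff(p,axis=0).round(2)
R=[[x,y,0,0,0,t] for (x,y),t in zip(d.tolist(),s.tolist())]
for i in range(0,len(R),12):print([R[i:i+12]])
E
```

```text
173.4 52
[[[0.04, 0.18, 0, 0, 0, 1.2], [0.08, 0.36, 0, 0, 0, 2.4], [0.09, 0.55, 0, 0, 0, 3.6], [0.05, 0.55, 0, 0, 0, 3.6], [0.02, 0.55, 0, 0, 0, 3.6], [-0.02, 0.55, 0, 0, 0, 3.6], [-0.05, 0.55, 0, 0, 0, 3.6], [-0.08, 0.55, 0, 0, 0, 3.6], [-0.12, 0.54, 0, 0, 0, 3.6], [-0.15, 0.53, 0, 0, 0, 3.6], [-0.19, 0.52, 0, 0, 0, 3.6], [-0.21, 0.51, 0, 0, 0, 3.6]]]
[[[-0.25, 0.49, 0, 0, 0, 3.6], [-0.28, 0.48, 0, 0, 0, 3.6], [-0.31, 0.46, 0, 0, 0, 3.6], [-0.34, 0.44, 0, 0, 0, 3.6], [-0.36, 0.41, 0, 0, 0, 3.6], [-0.39, 0.39, 0, 0, 0, 3.6], [-0.42, 0.37, 0, 0, 0, 3.6], [-0.43, 0.34, 0, 0, 0, 3.6], [-0.46, 0.31, 0, 0, 0, 3.6], [-0.47, 0.29, 0, 0, 0, 3.6], [-0.5, 0.25, 0, 0, 0, 3.6], [-0.5, 0.22, 0, 0, 0, 3.6]]]
[[[-0.52, 0.19, 0, 0, 0, 3.6], [-0.53, 0.16, 0, 0, 0, 3.6], [-0.54, 0.12, 0, 0, 0, 3.6], [-0.55, 0.09, 0, 0, 0, 3.6], [-0.55, 0.05, 0, 0, 0, 3.6], [-0.55, 0.02, 0, 0, 0, 3.6], [-0.55, -0.02, 0, 0, 0, 3.6], [-0.55, -0.05, 0, 0, 0, 3.6], [-0.55, -0.08, 0, 0, 0, 3.6], [-0.54, -0.12, 0, 0, 0, 3.6], [-0.53, -0.15, 0, 0, 0, 3.6], [-0.52, -0.19, 0, 0, 0, 3.6]]]
[[[-0.51, -0.21, 0, 0, 0, 3.6], [-0.49, -0.25, 0, 0, 0, 3.6], [-0.48, -0.28, 0, 0, 0, 3.6], [-0.46, -0.31, 0, 0, 0, 3.6], [-0.44, -0.34, 0, 0, 0, 3.6], [-0.41, -0.36, 0, 0, 0, 3.6], [-0.39, -0.39, 0, 0, 0, 3.6], [-0.37, -0.42, 0, 0, 0, 3.6], [-0.34, -0.43, 0, 0, 0, 3.6], [-0.31, -0.46, 0, 0, 0, 3.6], [-0.2, -0.31, 0, 0, 0, 2.4], [-0.17, -0.33, 0, 0, 0, 2.4]]]
[[[-0.17, -0.33, 0, 0, 0, 2.4], [-0.11, -0.25, 0, 0, 0, 1.8], [-0.08, -0.17, 0, 0, 0, 1.2], [-0.06, -0.17, 0, 0, 0, 1.2]]]
```

Request:
{"method": "arm_command", "body": {
  "deltas": [
    [[0.04,0.18,0,0,0,1.2],[0.08,0.36,0,0,0,2.4],[0.09,0.55,0,0,0,3.6],[0.05,0.55,0,0,0,3.6],[0.02,0.55,0,0,0,3.6],[-0.02,0.55,0,0,0,3.6],[-0.05,0.55,0,0,0,3.6],[-0.08,0.55,0,0,0,3.6],[-0.12,0.54,0,0,0,3.6],[-0.15,0.53,0,0,0,3.6],[-0.19,0.52,0,0,0,3.6],[-0.21,0.51,0,0,0,3.6]]
  ]
}}

```text
t: 5.23
tool_pos: [0.6239, 0.1941, 0.0793]
orientation: [-3.065, -0.689, -0.005]
force: [5.4, 1.7, -0.7]
opening: 0.0118
gripper_force: 20.0
```

Request:
{"method": "arm_command", "body": {
  "deltas": [
    [[-0.25,0.49,0,0,0,3.6],[-0.28,0.48,0,0,0,3.6],[-0.31,0.46,0,0,0,3.6],[-0.34,0.44,0,0,0,3.6],[-0.36,0.41,0,0,0,3.6],[-0.39,0.39,0,0,0,3.6],[-0.42,0.37,0,0,0,3.6],[-0.43,0.34,0,0,0,3.6],[-0.46,0.31,0,0,0,3.6],[-0.47,0.29,0,0,0,3.6],[-0.5,0.25,0,0,0,3.6],[-0.5,0.22,0,0,0,3.6]]
  ]
}}

```text
t: 6.23
tool_pos: [0.5766, 0.2411, 0.0793]
orientation: [-2.594, -1.769, -0.009]
force: [5.9, 11.5, -4.7]
opening: 0.0113
gripper_force: 20.0
```

Request:
{"method": "arm_command", "body": {
  "deltas": [
    [[-0.52,0.19,0,0,0,3.6],[-0.53,0.16,0,0,0,3.6],[-0.54,0.12,0,0,0,3.6],[-0.55,0.09,0,0,0,3.6],[-0.55,0.05,0,0,0,3.6],[-0.55,0.02,0,0,0,3.6],[-0.55,-0.02,0,0,0,3.6],[-0.55,-0.05,0,0,0,3.6],[-0.55,-0.08,0,0,0,3.6],[-0.54,-0.12,0,0,0,3.6],[-0.53,-0.15,0,0,0,3.6],[-0.52,-0.19,0,0,0,3.6]]
  ]
}}

```text
t: 7.23
tool_pos: [0.5093, 0.2427, 0.0792]
orientation: [-1.758, -2.598, -0.008]
force: [-5.2, 18.0, 3.0]
opening: 0.0114
gripper_force: 20.0
```

Request:
{"method": "arm_command", "body": {
  "deltas": [
    [[-0.51,-0.21,0,0,0,3.6],[-0.49,-0.25,0,0,0,3.6],[-0.48,-0.28,0,0,0,3.6],[-0.46,-0.31,0,0,0,3.6],[-0.44,-0.34,0,0,0,3.6],[-0.41,-0.36,0,0,0,3.6],[-0.39,-0.39,0,0,0,3.6],[-0.37,-0.42,0,0,0,3.6],[-0.34,-0.43,0,0,0,3.6],[-0.31,-0.46,0,0,0,3.6],[-0.2,-0.31,0,0,0,2.4],[-0.17,-0.33,0,0,0,2.4]]
  ]
}}

```text
t: 8.23
tool_pos: [0.4614, 0.2003, 0.079]
orientation: [-0.743, -3.045, -0.005]
force: [-19.7, 12.2, 14.6]
opening: 0.0115
gripper_force: 20.0
```

Request:
{"method": "arm_command", "body": {
  "deltas": [
    [[-0.17,-0.33,0,0,0,2.4],[-0.11,-0.25,0,0,0,1.8],[-0.08,-0.17,0,0,0,1.2],[-0.06,-0.17,0,0,0,1.2],[0,0,0,0,0,0],[0,0,0,0,0,0]]
  ]
}}

```text
t: 8.73
tool_pos: [0.4575, 0.19, 0.0789]
orientation: [-0.571, -3.083, -0.002]
force: [-17.8, 8.3, 16.9]
opening: 0.0112
gripper_force: 20.0
```

Request:
{"method": "arm_command", "body": {
  "deltas": [
    [[0,0,0,0,0,0],[0,0,0,0,0,0],[0,0,0,0,0,0],[0,0,0,0,0,0],[0,0,1,0,0,0],[0,0,1.5,0,0,0],[0,0,1.5,0,0,0],[0,0,1.5,0,0,0],[0,0,1.5,0,0,0]]
  ],
  "gripper": 0
}}

```text
t: 9.48
tool_pos: [0.4608, 0.188, 0.1501]
orientation: [0.576, 3.088, 0.0]
force: [0.4, -0.1, -0.3]
opening: 0.0466
gripper_force: 0.0
```

Request:
{"method": "arm_command", "body": {
  "deltas": [
    [[-1,-3,1,0,0,0],[-1,-3.5,1,0,0,0],[-1,-3.5,1,0,0,0],[-1,-3.5,1,0,0,0],[0,-3.5,1,0,0,0],[0,-3.5,1,0,0,0],[0,-3.5,1,0,0,0],[0,-3.5,0,0,0,0],[0,-3.5,0,0,0,0],[0,-3,0,0,0,0],[0,-3,0,0,0,0],[0,0,0,0,0,0]]
  ]
}}

```text
t: 10.48
tool_pos: [0.4201, -0.1865, 0.2194]
orientation: [0.581, 3.087, -0.004]
force: [-0.0, -0.6, 0.3]
opening: 0.0467
gripper_force: 0.0
```

```bash
python3 - <<'E'
from h import *
im=eyes.read_camera('top');cv2.imwrite('pics/top2.png',im);cv2.imwrite('pics/crop3.png',cv2.resize(im[125:280,110:260],None,fx=3.8,fy=3.8,interpolation=2))
im=eyes.read_camera('scene');cv2.imwrite('pics/s2.png',im);cv2.imwrite('pics/crop4.png',cv2.resize(im[165:305,275:415],None,fx=4.2,fy=4.2,interpolation=2))
E
```

```text
(no output)
```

View pics/crop3.png

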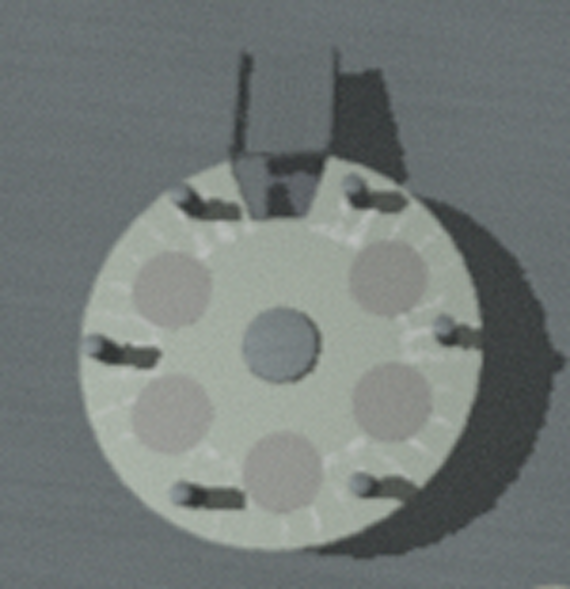

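View pics/crop4.png

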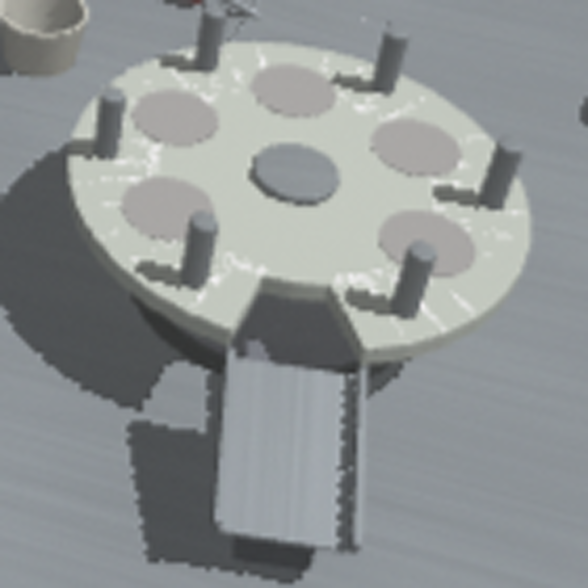

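The notch now opens onto the chute in both views; I'll check the angle numerically.

```bash
python3 - <<'E'
from h import *
o=lambda p:np.array(p,float)/3.8+[110-.37,125-.37]
s=lambda p:np.array(p,float)/4.2+[275-.38,165-.38]
A=lambda P,C:np.degrees(np.arctan2(P[:,1]-C[1],P[:,0]-C[0]))
for n,f,st0,st,no,ch,hub,rim in(('top',o,[(168,205),(337,177),(443,305),(378,467),(200,498),(98,362)],[(183,195),(352,185),(443,325),(361,482),(181,492),(95,345)],[(233,162),(328,154)],[(239,155),(332,152),(244,53),(336,48)],(281,344),0),
 ('scene',s,[(440,243),(225,233),(112,110),(192,18),(374,28),(502,132)],[(422,250),(203,221),(112,97),(211,15),(397,40),(509,144)],[(233,347),(363,360)],[(230,352),(366,364),(216,523),(358,550)],(295,170),0)):
    T=ray(n,f(st),.102);c=T.mean(0);T0=ray(n,f(st0),.102);c0=T0.mean(0);h=ray(n,f([hub]),.071)[0]
    for cc in(c,h): print(n,cc.round(4),'stud notch ang',((A(T,cc)+30)%60).mean().round(2),'before',((A(T0,cc)+30)%60).mean().round(2),'notch',A(ray(n,f(no),.066).mean(0)[None],cc),'chute near/far',*[A(ray(n,f(ch[k:k+2]),z).mean(0)[None],cc) for k,z in((0,.052),(2,.033))])
E
```

```text
top [0.5404 0.1553 0.102 ] stud notch ang 9.09 before 15.41 notch [8.72616829] chute near/far [8.59805225] [8.70204082]
top [0.5406 0.1551 0.071 ] stud notch ang 9.09 before 15.41 notch [8.8475905] chute near/far [8.71191734] [8.77279077]
scene [0.5427 0.1581 0.102 ] stud notch ang 9.23 before 15.9 notch [9.37564158] chute near/far [10.9950063] [9.42591362]
scene [0.5404 0.1579 0.071 ] stud notch ang 9.23 before 15.9 notch [9.29330836] chute near/far [10.86626188] [9.37384963]
```

The notch and the chute agree to within about half a degree, and the arm is clear, so I'm handing it in.

```bash
python3 -c "
from plant import ticket
print(ticket.close_job())"
```

```text
the job is handed in; nothing more can be done
None
```

The large filler's notch now faces its outlet chute to within about 0.5° as measured in the top view, its disc has been let go with the arm clear, the small filler's disc was not touched, and the job was handed in at about 10.6 s.

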